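# Reload sample bottles into the other rack in reverse order

## Robot

A 7-joint arm with a two-finger parallel gripper is mounted at the origin on the work surface. World frame = base frame: x ahead of the robot, y to its left, z up, the work surface at z = 0. Lengths are in m, angles in degrees, forces in N, time in s.
With the tool pointing down it reaches from about 0.4 to 0.85 m from the base axis. Payload 4.5 kg.
Tool frame: the origin (TCP) lies on the front face of the gripper's body, between the roots of the fingers; the fingertips stand 73 mm ahead of it and the grasp point (between the pads) lies 54 mm ahead of it (ctrl.hold_point_z is the distance from the TCP to the grasp point, in m); z points along the fingers, y is the line along which they close (so a half turn about z gives the same grasp; the last joint's range is limited). The gripper opens to 85 mm and grips with 20 to 120 N. Pads are 22 mm wide; open, the fingers measure 114 mm over their backs; the gripper's body (76 mm by 85 mm) begins 54 mm behind the grasp point. The pads swing forward as they close: fully open they stand 13 mm farther back than shut.
Start: joints at [66.624, 39.483, -11.15, 89.685, 9.013, 51.709, -12.324], TCP at [0.267, -0.565, 0.304] pointing down, gripper open.
Joint ranges: [-172.22, 172.22], [-26.19, 119.32], [-84.43, 86.54], [7.71, 146.69], [-57.33, 237.33], [2.42, 119.75], [-152.13, 152.13]. Speed limits (degrees/s): [147.25, 147.25, 180, 180, 180, 180, 180].

## Interface

Orientations are given as a 3x3 rotation matrix whose columns are the frame's x, y, z axes.
In Python, from cell import ctrl, eyes gives the robot as it stands.
- The arm moves only by the shell command python3 -m crank 'ROWS' [FORCE]. ROWS is JSON, a list of rows, each a list of 3 entries, a list of its own where there are three numbers: the gripper's target within -1 to 1 (fully open at 1, half-way at 0, shut at -1), then the shift along the world's x, y, z in m, then the turn, a rotation vector about the world's x, y, z in degrees. A call has 1 to 12 rows; each row is the pose to reach, as a shift and turn from the pose commanded when the call began; what a row does not reach only later rows make up. A row lasts 1/10 s, in which the tool goes at most 50 mm and 8.59 degrees, less where a joint would pass 70% of its speed; a pose out of reach is approached as far as the arm can. A call with a gripper value outside its range is refused whole. The fingers move at their own pace and stop on an object; FORCE is the grip in N (left out, the last holds). Time passes only in rows, so rows that repeat a pose let the fingers close. It gives the time, the measured TCP pose, the force, the opening and the grip force at its end, in the units of the state.
- ctrl.read_state(): the state, without advancing time (a new reading comes with each control period).
- eyes.read_camera(name): name is "scene" or "top" or "wrist"; returns a dict with "frame" (480x640x3 uint8, blue, green, red), "fovy" (degrees; the focal length in pixels is half the picture's height over the tangent of half this angle, whatever the lens; pixels are square), "cx", "cy" (the principal point, pixels), "rvec" (rotation vector, rad) and "tvec" (3), from world to camera coordinates, as OpenCV has them. Camera axes: x right, y down, z forward; pixel columns grow to the right and rows downward; lengths in m; the calibration is good to about 2 mm. A picture is of the moment at which its call begins. There is no depth.
- ctrl.close_job(): hands the job in; it is judged then, once.
The state is a dict: "clock": time; "qpos": joint angles; "qvel": joint speeds; "tau": joint torques, N m; "tcp_pos": TCP position; "tcp_rot": TCP orientation; "force": force on the tool from outside, world axes, zero at the start; "ft_torque": the same for the moment, N m; "finger_gap": opening from 0.0 (shut) to 1.0 (fully open); "grasp_force": force on a finger pad.
Only numpy, scipy, OpenCV 4.12 (cv2) and the standard library are available. Lean on these libraries where they do the work, as an engineer would, in place of code of your own. Each camera call takes 0.05 s, during which the arm holds its last target. There are 200 camera calls.

## Task

Move the four amber sample bottles from the full rack into the empty rack in reverse order, counting in each rack from the end with the steel wire arch: the bottle nearest the arch in the full rack goes to the place farthest from the arch in the other, the next one to the next place, and so on until the last stands next to the arch. Keep the bottles upright, set them down rather than drop them, and leave each standing in its own compartment.

Things in the scene. Friction and masses are not known exactly. Their poses are not given: they have to be found in the camera images.
- jar: Squat straight round jar, 68 mm high: body 36 mm in diameter, the cap (top 22 mm) 38 mm. Of amber glass with a black cap, loose, 55 to 140 g. Origin at the centre of its underside, z up; it starts with its underside 11 mm above the table.
- tube: Tall slim straight round vial, 92 mm high: body 29 mm in diameter, the cap (top 22 mm) 30 mm. Of amber glass with a black cap, loose, 55 to 140 g. Origin at the centre of its underside, z up; it starts with its underside 11 mm above the table.
- flask: Small conical flask, 86 mm high: 38 mm in diameter at the foot, narrowing to a neck of 22 mm diameter from 44 mm up; the cap (top 24 mm) is 24 mm in diameter. Of amber glass with a black cap, loose, 55 to 140 g. Origin at the centre of its underside, z up; it starts with its underside 11 mm above the table.
- dropper: Square dropper bottle, 82 mm high: body 33 by 33 mm and 40 mm high, above it a round black cap of 24 mm diameter up to 66 mm and a bulb of 22 mm diameter to the top. Of amber glass with a black cap, loose, 55 to 140 g. Origin at the centre of its underside, z up; it starts with its underside 11 mm above the table.
- place_jar: White fixed pocket of the full (old) rack where the jar stands at first, 58 x 57 mm, walls 2.5 mm thick, 14 mm high, floor 2.5 mm; origin under its centre, 8.5 mm above the table. Four alike in a row, pitch 58 mm, same heading; y runs along the row to the old rack's arch end (47 mm high steel wire arch beyond the last pocket in +y; the other end is flat), x across, z up.
- place_tube: White fixed pocket of the full (old) rack where the tube stands at first, 58 x 57 mm, walls 2.5 mm thick, 14 mm high, floor 2.5 mm; origin under its centre, 8.5 mm above the table. Four alike in a row, pitch 58 mm, same heading; y runs along the row to the old rack's arch end (47 mm high steel wire arch beyond the last pocket in +y; the other end is flat), x across, z up.
- place_flask: White fixed pocket of the full (old) rack where the flask stands at first, 58 x 57 mm, walls 2.5 mm thick, 14 mm high, floor 2.5 mm; origin under its centre, 8.5 mm above the table. Four alike in a row, pitch 58 mm, same heading; y runs along the row to the old rack's arch end (47 mm high steel wire arch beyond the last pocket in +y; the other end is flat), x across, z up.
- place_dropper: White fixed pocket of the full (old) rack where the dropper stands at first, 58 x 57 mm, walls 2.5 mm thick, 14 mm high, floor 2.5 mm; origin under its centre, 8.5 mm above the table. Four alike in a row, pitch 58 mm, same heading; y runs along the row to the old rack's arch end (47 mm high steel wire arch beyond the last pocket in +y; the other end is flat), x across, z up.
- new_rack: The empty grey rack, fixed, 64 x 239 mm, 20 mm high: four open compartments in a row along its y axis, centred at x = 0, y = -87, -29, +29, +87 mm, each 53 x 54 mm inside; floor 11 mm above the table, walls 9 mm above that floor and 2.5 to 4 mm thick. Origin under its centre on the table, x across the row, z up.
- arch: Dark steel wire arch, 47 mm high, on a white end piece 50 x 22 mm fixed to one end of the empty rack; origin on the table under its middle. It is at y = +130.5 or y = -130.5 mm of the empty rack (differs from start to start) and marks that rack's arch end; the other end piece is flat.
Things that resemble listed ones, but are neither listed nor needed, are in the scene too. Several things have the shape of the arch; the one meant has the colours described above.

How it is judged (in metres and radians):
At the end, for the whole second after the job is handed in: One bottle in each compartment of the new rack, in the reverse of their old order as counted from each rack's arch; each within 13 mm of the compartment's centre (x and y), underside within 4 mm of its floor, within 0.12 rad of upright, released and at rest (((y of each of place_tube, place_flask, place_dropper in the frame of place_jar below 0.029 m and y of arch in the frame of new_rack above 0 m and y of jar in the frame of new_rack between -0.1 and -0.074 m) or (y of each of place_tube, place_flask, place_dropper in the frame of place_jar below 0.029 m and y of arch in the frame of new_rack below 0 m and y of jar in the frame of new_rack between 0.074 and 0.1 m) or (y of any of place_tube, place_flask, place_dropper in the frame of place_jar above 0.029 m and y of each of place_tube, place_flask, place_dropper in the frame of place_jar below 0.087 m and y of arch in the frame of new_rack above 0 m and y of jar in the frame of new_rack between -0.042 and -0.016 m) or (y of any of place_tube, place_flask, place_dropper in the frame of place_jar above 0.029 m and y of each of place_tube, place_flask, place_dropper in the frame of place_jar below 0.087 m and y of arch in the frame of new_rack below 0 m and y of jar in the frame of new_rack between 0.016 and 0.042 m) or (y of any of place_tube, place_flask, place_dropper in the frame of place_jar above 0.087 m and y of each of place_tube, place_flask, place_dropper in the frame of place_jar below 0.145 m and y of arch in the frame of new_rack above 0 m and y of jar in the frame of new_rack between 0.016 and 0.042 m) or (y of any of place_tube, place_flask, place_dropper in the frame of place_jar above 0.087 m and y of each of place_tube, place_flask, place_dropper in the frame of place_jar below 0.145 m and y of arch in the frame of new_rack below 0 m and y of jar in the frame of new_rack between -0.042 and -0.016 m) or (y of any of place_tube, place_flask, place_dropper in the frame of place_jar above 0.145 m and y of each of place_tube, place_flask, place_dropper in the frame of place_jar below 0.203 m and y of arch in the frame of new_rack above 0 m and y of jar in the frame of new_rack between 0.074 and 0.1 m) or (y of any of place_tube, place_flask, place_dropper in the frame of place_jar above 0.145 m and y of each of place_tube, place_flask, place_dropper in the frame of place_jar below 0.203 m and y of arch in the frame of new_rack below 0 m and y of jar in the frame of new_rack between -0.1 and -0.074 m)) and x of jar in the frame of new_rack between -0.013 and 0.013 m and z of jar in the frame of new_rack between 0.007 and 0.015 m and angle between each of jar, tube, flask, dropper's own z axis and vertical below 0.12 rad and linear speed of each of jar, tube, flask, dropper below 0.02 m/s and contact force between each of jar, tube, flask, dropper and the fingers below 0.05 N and ((y of each of place_jar, place_flask, place_dropper in the frame of place_tube below 0.029 m and y of arch in the frame of new_rack above 0 m and y of tube in the frame of new_rack between -0.1 and -0.074 m) or (y of each of place_jar, place_flask, place_dropper in the frame of place_tube below 0.029 m and y of arch in the frame of new_rack below 0 m and y of tube in the frame of new_rack between 0.074 and 0.1 m) or (y of any of place_jar, place_flask, place_dropper in the frame of place_tube above 0.029 m and y of each of place_jar, place_flask, place_dropper in the frame of place_tube below 0.087 m and y of arch in the frame of new_rack above 0 m and y of tube in the frame of new_rack between -0.042 and -0.016 m) or (y of any of place_jar, place_flask, place_dropper in the frame of place_tube above 0.029 m and y of each of place_jar, place_flask, place_dropper in the frame of place_tube below 0.087 m and y of arch in the frame of new_rack below 0 m and y of tube in the frame of new_rack between 0.016 and 0.042 m) or (y of any of place_jar, place_flask, place_dropper in the frame of place_tube above 0.087 m and y of each of place_jar, place_flask, place_dropper in the frame of place_tube below 0.145 m and y of arch in the frame of new_rack above 0 m and y of tube in the frame of new_rack between 0.016 and 0.042 m) or (y of any of place_jar, place_flask, place_dropper in the frame of place_tube above 0.087 m and y of each of place_jar, place_flask, place_dropper in the frame of place_tube below 0.145 m and y of arch in the frame of new_rack below 0 m and y of tube in the frame of new_rack between -0.042 and -0.016 m) or (y of any of place_jar, place_flask, place_dropper in the frame of place_tube above 0.145 m and y of each of place_jar, place_flask, place_dropper in the frame of place_tube below 0.203 m and y of arch in the frame of new_rack above 0 m and y of tube in the frame of new_rack between 0.074 and 0.1 m) or (y of any of place_jar, place_flask, place_dropper in the frame of place_tube above 0.145 m and y of each of place_jar, place_flask, place_dropper in the frame of place_tube below 0.203 m and y of arch in the frame of new_rack below 0 m and y of tube in the frame of new_rack between -0.1 and -0.074 m)) and x of tube in the frame of new_rack between -0.013 and 0.013 m and z of tube in the frame of new_rack between 0.007 and 0.015 m and ((y of each of place_jar, place_tube, place_dropper in the frame of place_flask below 0.029 m and y of arch in the frame of new_rack above 0 m and y of flask in the frame of new_rack between -0.1 and -0.074 m) or (y of each of place_jar, place_tube, place_dropper in the frame of place_flask below 0.029 m and y of arch in the frame of new_rack below 0 m and y of flask in the frame of new_rack between 0.074 and 0.1 m) or (y of any of place_jar, place_tube, place_dropper in the frame of place_flask above 0.029 m and y of each of place_jar, place_tube, place_dropper in the frame of place_flask below 0.087 m and y of arch in the frame of new_rack above 0 m and y of flask in the frame of new_rack between -0.042 and -0.016 m) or (y of any of place_jar, place_tube, place_dropper in the frame of place_flask above 0.029 m and y of each of place_jar, place_tube, place_dropper in the frame of place_flask below 0.087 m and y of arch in the frame of new_rack below 0 m and y of flask in the frame of new_rack between 0.016 and 0.042 m) or (y of any of place_jar, place_tube, place_dropper in the frame of place_flask above 0.087 m and y of each of place_jar, place_tube, place_dropper in the frame of place_flask below 0.145 m and y of arch in the frame of new_rack above 0 m and y of flask in the frame of new_rack between 0.016 and 0.042 m) or (y of any of place_jar, place_tube, place_dropper in the frame of place_flask above 0.087 m and y of each of place_jar, place_tube, place_dropper in the frame of place_flask below 0.145 m and y of arch in the frame of new_rack below 0 m and y of flask in the frame of new_rack between -0.042 and -0.016 m) or (y of any of place_jar, place_tube, place_dropper in the frame of place_flask above 0.145 m and y of each of place_jar, place_tube, place_dropper in the frame of place_flask below 0.203 m and y of arch in the frame of new_rack above 0 m and y of flask in the frame of new_rack between 0.074 and 0.1 m) or (y of any of place_jar, place_tube, place_dropper in the frame of place_flask above 0.145 m and y of each of place_jar, place_tube, place_dropper in the frame of place_flask below 0.203 m and y of arch in the frame of new_rack below 0 m and y of flask in the frame of new_rack between -0.1 and -0.074 m)) and x of flask in the frame of new_rack between -0.013 and 0.013 m and z of flask in the frame of new_rack between 0.007 and 0.015 m and ((y of each of place_jar, place_tube, place_flask in the frame of place_dropper below 0.029 m and y of arch in the frame of new_rack above 0 m and y of dropper in the frame of new_rack between -0.1 and -0.074 m) or (y of each of place_jar, place_tube, place_flask in the frame of place_dropper below 0.029 m and y of arch in the frame of new_rack below 0 m and y of dropper in the frame of new_rack between 0.074 and 0.1 m) or (y of any of place_jar, place_tube, place_flask in the frame of place_dropper above 0.029 m and y of each of place_jar, place_tube, place_flask in the frame of place_dropper below 0.087 m and y of arch in the frame of new_rack above 0 m and y of dropper in the frame of new_rack between -0.042 and -0.016 m) or (y of any of place_jar, place_tube, place_flask in the frame of place_dropper above 0.029 m and y of each of place_jar, place_tube, place_flask in the frame of place_dropper below 0.087 m and y of arch in the frame of new_rack below 0 m and y of dropper in the frame of new_rack between 0.016 and 0.042 m) or (y of any of place_jar, place_tube, place_flask in the frame of place_dropper above 0.087 m and y of each of place_jar, place_tube, place_flask in the frame of place_dropper below 0.145 m and y of arch in the frame of new_rack above 0 m and y of dropper in the frame of new_rack between 0.016 and 0.042 m) or (y of any of place_jar, place_tube, place_flask in the frame of place_dropper above 0.087 m and y of each of place_jar, place_tube, place_flask in the frame of place_dropper below 0.145 m and y of arch in the frame of new_rack below 0 m and y of dropper in the frame of new_rack between -0.042 and -0.016 m) or (y of any of place_jar, place_tube, place_flask in the frame of place_dropper above 0.145 m and y of each of place_jar, place_tube, place_flask in the frame of place_dropper below 0.203 m and y of arch in the frame of new_rack above 0 m and y of dropper in the frame of new_rack between 0.074 and 0.1 m) or (y of any of place_jar, place_tube, place_flask in the frame of place_dropper above 0.145 m and y of each of place_jar, place_tube, place_flask in the frame of place_dropper below 0.203 m and y of arch in the frame of new_rack below 0 m and y of dropper in the frame of new_rack between -0.1 and -0.074 m)) and x of dropper in the frame of new_rack between -0.013 and 0.013 m and z of dropper in the frame of new_rack between 0.007 and 0.015 m); the robot touches nothing.
It fails at once if a bottle is tipped more than 0.6 rad (angle between any of jar, tube, flask, dropper's own z axis and vertical above 0.6 rad).
It fails at once if a bottle is dropped (falls freely faster than 0.7 m/s, about 25 mm) ((linear speed of jar above 0.7 m/s and contact force between jar and the fingers below 0.05 N) or (linear speed of tube above 0.7 m/s and contact force between tube and the fingers below 0.05 N) or (linear speed of flask above 0.7 m/s and contact force between flask and the fingers below 0.05 N) or (linear speed of dropper above 0.7 m/s and contact force between dropper and the fingers below 0.05 N)).
It also fails if it takes over 120 s, if anything falls off the work surface, if the arm or the gripper's body presses on something with over 40 N, if the wrist force passes 120 N, or if a joint passes its speed limit or range.

## Working session

There is one attempt and no reset: what is moved stays moved. The work goes in short steps, Python scripts to look and compute and a shell command to move; the robot and the scene stay as the last step left them, time stands still between calls to the robot, and variables do not carry over. Pictures are saved under pics/ and viewed, at most 14 in all, crops included, and the job is handed in when it is done.

```bash
mkdir -p pics; ls
python3 - <<'E'
from cell import ctrl, eyes
import cv2, pickle
s=ctrl.read_state(); print(s['clock'],s['tcp_pos'],s['tcp_rot'],s['force'],s['finger_gap'])
d={}
for n in("scene","top","wrist"):
    c=eyes.read_camera(n); d[n]=c; cv2.imwrite(f'pics/{n}0.png',c['frame']); print(n,c['fovy'],c['cx'],c['cy'],c['rvec'],c['tvec'])
pickle.dump(d,open('cams.pkl','wb'))
E
```

```text
pics
0.0 [ 0.26693762 -0.56453334  0.30304967] [[ 9.03928880e-01  4.27681655e-01 -9.90938242e-04]
 [ 4.27682762e-01 -9.03927381e-01  1.65674768e-03]
 [-1.87175621e-04 -1.92138928e-03 -9.99998137e-01]] [-0.19517681  0.81823832 -0.00922667] 0.9986581500958717
scene 57.36586502576554 317.73665614160035 240.7328593378141 [ 1.31194286  2.10154202 -1.04603279] [ 0.18799818 -0.28654366  1.25943715]
top 57.89137858494034 319.6723473204684 244.381668484556 [ 2.14954813 -2.13264245  0.14538332] [0.04859577 0.56975266 0.73590276]
wrist 68.90676491348776 321.24912075948134 239.9226069498755 [-2.44865735  1.54954652  0.21967539] [-0.62421532 -0.03658533  0.37867896]
```

View pics/top0.png

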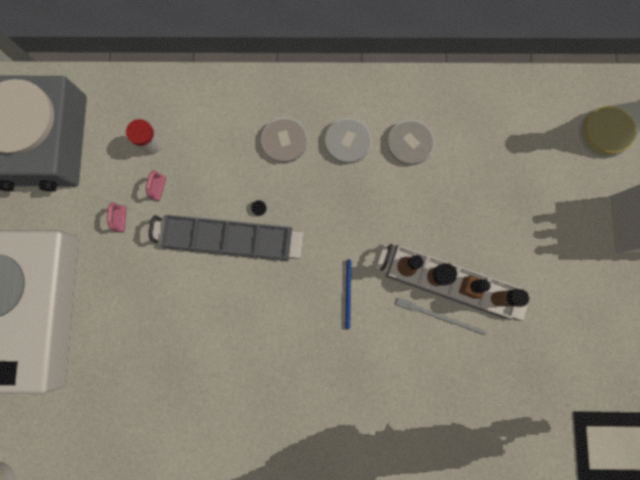

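View pics/scene0.png

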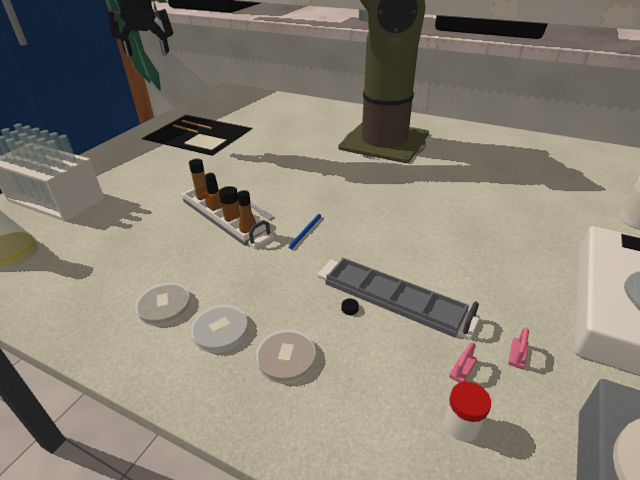

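Old rack: white, steel arch at top-view (388,257). From the arch: flask (410,265), jar (443,273), dropper (478,286), tube (515,297). New rack: grey, at (227,238). Arch candidates near it are dark steel on white at (155,229), and pink ones at (156,186) and (117,217). The steel one fits the description. I'll confirm in a crop and measure.

```bash
cat > h.py <<'E'
import cv2, numpy as np
def ray(c,u,v):
    f=240/np.tan(np.radians(c['fovy']/2)); R=cv2.Rodrigues(np.array(c['rvec']))[0]
    o=-R.T@np.array(c['tvec']); d=R.T@np.array([(u-c['cx'])/f,(v-c['cy'])/f,1]); return o,d
def onz(c,u,v,z):
    o,d=ray(c,u,v); return (o+d*(z-o[2])/d[2])
def proj(c,p):
    f=240/np.tan(np.radians(c['fovy']/2)); R=cv2.Rodrigues(np.array(c['rvec']))[0]
    q=R@np.array(p)+np.array(c['tvec']); return np.array([c['cx']+f*q[0]/q[2],c['cy']+f*q[1]/q[2]])
E
python3 - <<'E'
import pickle; from h import *
d=pickle.load(open('cams.pkl','rb')); t=d['top']; im=t['frame']
print('topcam',ray(t,0,0)[0],'wristcam',ray(d['wrist'],0,0)[0])
g=im[170:345,95:545]; a=cv2.resize(g,None,fx=1.7,fy=1.7,interpolation=cv2.INTER_CUBIC)
cv2.imwrite('pics/crop1.png',a)
hsv=cv2.cvtColor(im,cv2.COLOR_BGR2HSV); gray=hsv[...,2]
for y in (225,236,245): print([tuple(int(k) for k in im[y,x]) for x in range(150,310,8)])
# new rack: dark, area
m=(gray<110).astype(np.uint8)*255; m[:, :158]=0; m[:,310:]=0; m[:205]=0;m[270:]=0
m=cv2.morphologyEx(m,cv2.MORPH_OPEN,np.ones((9,9)))
cs,_=cv2.findContours(m,0,2); c=max(cs,key=cv2.contourArea); r=cv2.minAreaRect(c); b=cv2.boxPoints(r); print(r)
P=np.array([onz(t,u,v,.02) for u,v in b]); print(P.round(4),P.mean(0), [np.linalg.norm(P[i]-P[i-1]) for i in range(4)])
# caps
m=((gray<45)).astype(np.uint8)*255; m[:240]=0;m[330:]=0;m[:,:395]=0;m[:,540:]=0
cs,_=cv2.findContours(m,0,2)
for c in cs:
    if cv2.contourArea(c)>25: print('cap',cv2.boundingRect(c),cv2.minEnclosingCircle(c),cv2.contourArea(c))
m=((hsv[...,1]<50)&(gray>165)).astype(np.uint8)*255; m[:235]=0;m[330:]=0;m[:,:380]=0;m[:,540:]=0
c=np.vstack([k for k in cv2.findContours(m,0,2)[0] if cv2.contourArea(k)>3] ); r=cv2.minAreaRect(c); b=cv2.boxPoints(r); print('old',r,[onz(t,u,v,.02)[:2].round(4) for u,v in b])
E
```

```text
topcam [0.45649259 0.04481031 0.8112577 ] wristcam [ 0.33004932 -0.53487495  0.37330583]
[(66, 69, 72), (149, 162, 168), (80, 80, 81), (84, 84, 85), (84, 86, 86), (83, 84, 84), (80, 80, 80), (82, 83, 82), (84, 84, 85), (70, 70, 69), (78, 79, 79), (78, 78, 79), (66, 67, 67), (68, 71, 69), (79, 84, 85), (96, 102, 104), (108, 118, 121), (115, 130, 135), (123, 138, 144), (125, 141, 147)]
[(54, 55, 58), (120, 130, 134), (80, 80, 80), (84, 84, 86), (81, 83, 85), (69, 69, 69), (85, 85, 85), (85, 87, 87), (83, 84, 84), (60, 58, 59), (88, 88, 88), (84, 84, 85), (85, 85, 85), (61, 62, 61), (84, 86, 86), (84, 84, 87), (84, 85, 86), (60, 62, 63), (149, 161, 167), (143, 156, 162)]
[(118, 131, 135), (80, 90, 91), (80, 79, 78), (82, 83, 83), (83, 83, 84), (64, 63, 65), (79, 82, 82), (84, 83, 85), (83, 84, 86), (63, 63, 63), (85, 88, 88), (83, 85, 86), (85, 85, 87), (65, 68, 66), (84, 85, 86), (84, 86, 87), (81, 83, 83), (73, 74, 75), (152, 165, 173), (137, 152, 160)]
((224.1888885498047, 237.7596435546875), (131.2527618408203, 35.22490692138672), 5.782392501831055)
[[0.5624 0.3535 0.02  ]
 [0.6285 0.351  0.02  ]
 [0.605  0.1063 0.02  ]
 [0.5397 0.1117 0.02  ]] [0.58390526 0.23062479 0.02      ] [np.float64(0.242901819465429), np.float64(0.06617440363084194), np.float64(0.24580855024192744), np.float64(0.06558547892066317)]
cap (506, 290, 22, 16) ((516.5298461914062, 297.8432922363281), 10.690073013305664) 245.0
cap (471, 280, 18, 13) ((479.4117736816406, 286.0), 8.646349906921387) 158.0
cap (432, 264, 24, 21) ((443.74755859375, 274.1116638183594), 11.935970306396484) 347.5
cap (407, 256, 15, 14) ((414.27777099609375, 262.27777099609375), 7.478879928588867) 134.5
old ((453.6986389160156, 282.6369934082031), (154.61135864257812, 24.344558715820312), 20.556047439575195) [array([ 0.5317, -0.0518]), array([ 0.574, -0.068]), array([ 0.4769, -0.3271]), array([ 0.4363, -0.3094])]
```

View pics/crop1.png

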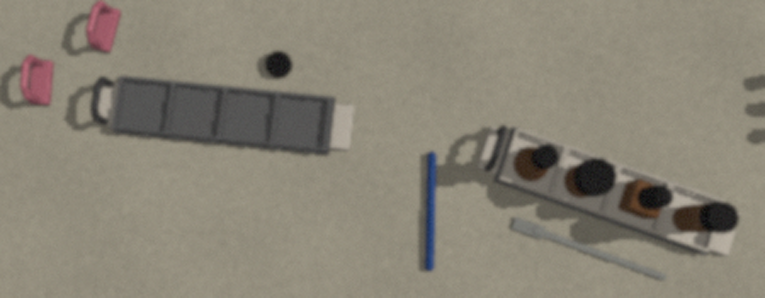

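View pics/wrist0.png

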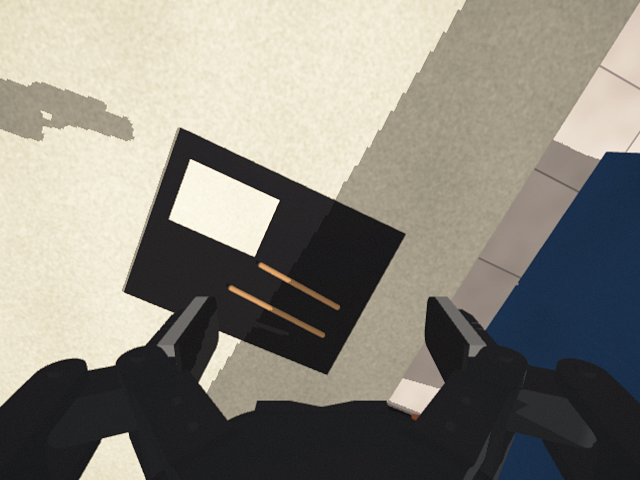

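The crop confirms it: the grey rack's dark steel arch on its white end piece is at its left end, and the pink arches are decoys. Next I move the wrist camera over the full rack with the gripper turned to close across the row.

```bash
python3 -m crank '[[1,[0.2,0.3,0],[0,0,44]],[1,[0.2,0.3,0],[0,0,44]],[1,[0.2,0.3,0],[0,0,44]],[1,[0.2,0.3,0],[0,0,44]],[1,[0.2,0.3,0],[0,0,44]],[1,[0.2,0.3,0],[0,0,44]],[1,[0.2,0.3,0],[0,0,44]],[1,[0.2,0.3,0],[0,0,44]],[1,[0.2,0.3,0],[0,0,44]],[1,[0.2,0.3,0],[0,0,44]],[1,[0.2,0.3,0],[0,0,44]],[1,[0.2,0.3,0],[0,0,44]]]' 30
python3 - <<'E'
from cell import eyes; import pickle
from h import *
c=eyes.read_camera("wrist"); pickle.dump(c,open('w1.pkl','wb')); cv2.imwrite('pics/w1.png',c['frame']); print(ray(c,320,240))
t=pickle.load(open('cams.pkl','rb'))['top']
for n,u,v,z in(('tube',516.5,297.8,.092),('dropper',479.4,286,.075),('jar',443.75,274.1,.068),('flask',414.3,262.3,.085)): 
    p=onz(t,u,v,z); print(n,p.round(4),proj(c,p).round(1))
E
```

```text
clock: 1.35
tcp_pos: [0.4661, -0.2668, 0.3038]
tcp_rot: [[0.356, 0.934, -0.001], [0.934, -0.356, -0.001], [-0.001, -0.0, -1.0]]
force: [-0.6, 0.9, -0.3]
finger_gap: 0.998
grasp_force: 0.0
(array([ 0.49090099, -0.20155622,  0.37383607]), array([-0.10256239, -0.2576541 , -0.96078516]))
tube [ 0.4758 -0.2707  0.092 ] [334.2 226.9]
dropper [ 0.4955 -0.2171  0.075 ] [333.3 155.1]
jar [ 0.5157 -0.1597  0.068 ] [331.8  76.9]
flask [ 0.5338 -0.1064  0.085 ] [330.2 -13.5]
```

View pics/w1.png

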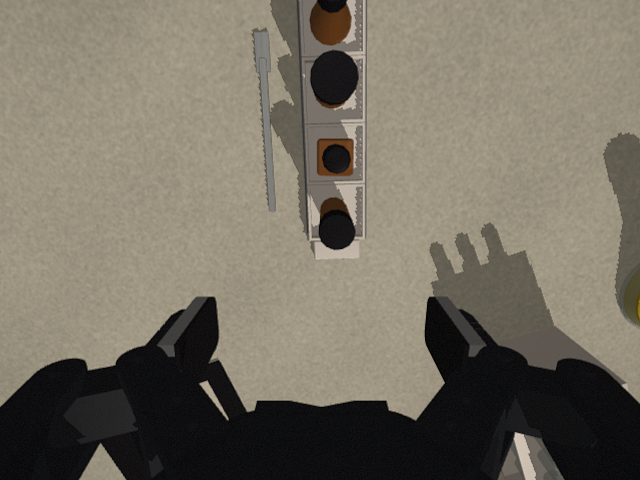

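The wrist view shows the rack aligned with the gripper: tube cap (337,231), dropper (337,158), jar (334,77), flask (332,5, cut off). I refine the positions with circle fits.

Run:
```python
import pickle; from h import *
c=pickle.load(open('w1.pkl','rb')); v=c['frame'].max(2)
for n,u,w,r,z in(('tube',337,231,19,.103),('dropper',337,158,15,.093),('jar',334,77,26,.079),('flask',332,0,18,.097)):
    m=np.zeros_like(v); cv2.circle(m,(u,w),r,255,-1); m=((v<48)&(m>0)).astype(np.uint8)
    k=max(cv2.findContours(m,0,2)[0],key=cv2.contourArea); (x,y),R=cv2.minEnclosingCircle(k); p=onz(c,x,y,z)
    print(n,(round(x,1),round(y,1)),round(R,1),cv2.boundingRect(k),p.round(4), 'shift',(p[:2]-[.4661,-.2668]).round(4))
```

```text
tube (336.6, 230.4) 18.5 (319, 212, 36, 37) [ 0.4773 -0.2714  0.103 ] shift [ 0.0112 -0.0046]
dropper (335.5, 158.5) 14.6 (322, 144, 28, 29) [ 0.496  -0.2192  0.093 ] shift [0.0299 0.0476]
jar (334.0, 77.0) 26.0 (311, 51, 47, 53) [ 0.5164 -0.1619  0.079 ] shift [0.0503 0.1049]
flask (331.0, 2.0) 14.1 (317, 0, 29, 13) [ 0.5293 -0.1192  0.097 ] shift [0.0632 0.1476]
```

```bash
python3 -m crank '[[1,[0.068,0.16,0],[0,0,0]],[1,[0.068,0.16,0],[0,0,0]],[1,[0.068,0.16,0],[0,0,0]],[1,[0.068,0.16,0],[0,0,0]],[1,[0.068,0.16,0],[0,0,0]],[1,[0.068,0.16,-0.05],[0,0,0]],[1,[0.068,0.16,-0.09],[0,0,0]],[1,[0.068,0.16,-0.13],[0,0,0]],[1,[0.068,0.16,-0.165],[0,0,0]],[1,[0.068,0.16,-0.165],[0,0,0]],[1,[0.068,0.16,-0.165],[0,0,0]]]'
python3 - <<'E'
from cell import eyes; from h import *
for n in('wrist',):
    c=eyes.read_camera(n); cv2.imwrite(f'pics/g1{n}.png',c['frame'])
E
```

```text
clock: 2.5
tcp_pos: [0.535, -0.1062, 0.1392]
tcp_rot: [[0.355, 0.935, -0.001], [0.935, -0.355, -0.001], [-0.001, -0.001, -1.0]]
force: [-0.1, -1.0, 0.4]
finger_gap: 1.003
grasp_force: 0.0
```

View pics/g1wrist.png

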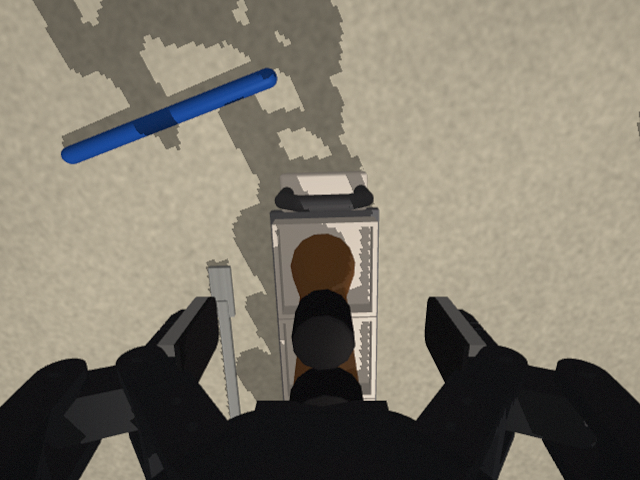

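The flask cap (322,335) is centred between the fingers at (200,330) and (445,330). Closing and lifting.

```bash
python3 -m crank '[[-1,[0,0,0],[0,0,0]],[-1,[0,0,0],[0,0,0]],[-1,[0,0,0],[0,0,0]],[-1,[0,0,0],[0,0,0]],[-1,[0,0,0],[0,0,0]],[-1,[0,0,0],[0,0,0]],[-1,[0,0,0],[0,0,0]],[-1,[0,0,0],[0,0,0]],[-1,[0,0,0],[0,0,0]],[-1,[0,0,0.02],[0,0,0]],[-1,[0,0,0.05],[0,0,0]],[-1,[0,0,0.05],[0,0,0]]]' 30
```

```text
clock: 3.75
tcp_pos: [0.537, -0.105, 0.1917]
tcp_rot: [[0.353, 0.935, 0.006], [0.935, -0.353, -0.0], [0.002, 0.005, -1.0]]
force: [0.8, 0.4, -1.0]
finger_gap: 0.272
grasp_force: 29.7
```

```bash
python3 -m crank '[[-1,[0,0,0.03],[0,0,0]],[-1,[0,0,0.06],[0,0,0]],[-1,[0.01,0.05,0.06],[0,0,3]],[-1,[0.015,0.1,0.06],[0,0,7]],[-1,[0.025,0.15,0.06],[0,0,11]],[-1,[0.035,0.2,0.06],[0,0,15]],[-1,[0.041,0.249,0.06],[0,0,15]],[-1,[0.041,0.249,0.06],[0,0,15]],[-1,[0.041,0.249,0.06],[0,0,15]],[-1,[0.041,0.249,0.06],[0,0,15]],[-1,[0.041,0.249,0.06],[0,0,15]]]'
python3 - <<'E'
from cell import eyes; import pickle
from h import *
c=eyes.read_camera("wrist"); pickle.dump(c,open('w2.pkl','wb')); cv2.imwrite('pics/w2.png',c['frame'])
C=np.array([.5839,.2306]);y=np.array([.0946,.9955])
for a in(-87,-29,29,87): p=C+y*a/1000; print(a,p.round(4),proj(c,[*p,.011]).round(1))
E
```

```text
clock: 4.85
tcp_pos: [0.5762, 0.1415, 0.2483]
tcp_rot: [[0.102, 0.995, -0.001], [0.995, -0.102, -0.002], [-0.002, -0.001, -1.0]]
force: [-0.3, 0.0, -1.4]
finger_gap: 0.272
grasp_force: 29.7
-87 [0.5757 0.144 ] [320.8 216.9]
-29 [0.5812 0.2017] [320.3 150.2]
29 [0.5866 0.2595] [319.7  75.9]
87 [0.5921 0.3172] [319.1  -7.4]
```

View pics/w2.png

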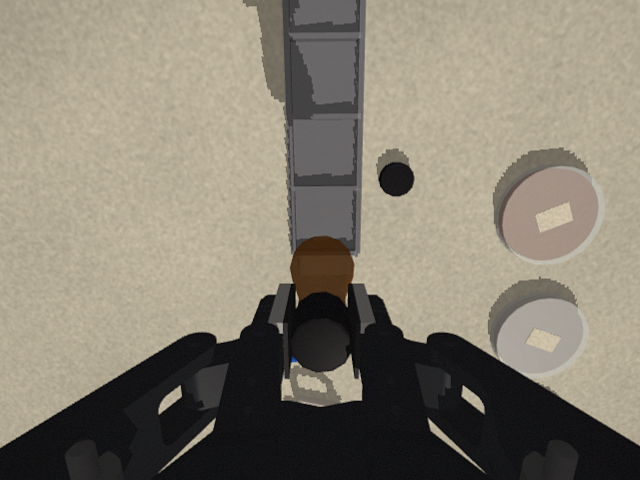

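Run:
```python
import pickle; from h import *
c=pickle.load(open('w2.pkl','rb'))
C=np.array([.5839,.2306]);y=np.array([.0946,.9955]);x=np.array([.9955,-.0946])
for u,v in((325,186),(325,117.5),(325,35),(289,120),(361,120)):
    p=onz(c,u,v,.02)[:2]-C; print((p@x*1000).round(1),(p@y*1000).round(1))
g=c['frame'].max(2); print(g[140:150].mean(0).astype(int)[280:372])
```

```text
3.8 -58.2
4.0 -3.2
4.3 56.0
-25.1 -4.9
33.1 -5.3
[185 185 184 186 181 147 115  97  75  77 106 105  94  73 105 104 104 103
 104 104 104 103 103 103 104 104 104 104 104 104 105 104 104 104 103 104
 104 104 103 104 104 104 104 105 104 104 104 104 104 104 104 105 104 104
 104 104 104 104 104 104 104 104 104 104 104 104 104 104 104 104 105 105
 101  83  76  63  63  87 106 105 103 103 137 197 190 186 184 185 185 185
 186 187]
```

The new rack's compartments sit about 3.5 mm further in +x than the top-view estimate, and the flask hangs straight. I correct by 2 mm, then set it down and release.

```bash
python3 -m crank '[[-1,[0.002,0,-0.04],[0,0,0]],[-1,[0.002,0,-0.08],[0,0,0]],[-1,[0.002,0,-0.095],[0,0,0]],[-1,[0.002,0,-0.102],[0,0,0]],[-1,[0.002,0,-0.106],[0,0,0]],[-1,[0.002,0,-0.109],[0,0,0]],[-1,[0.002,0,-0.109],[0,0,0]],[-1,[0.002,0,-0.109],[0,0,0]]]'
python3 -m crank '[[0,[0,0,0],[0,0,0]],[0,[0,0,0],[0,0,0]],[0,[0,0,0],[0,0,0]],[0,[0,0,0],[0,0,0]],[0,[0,0,0],[0,0,0]],[0,[0,0,0.04],[0,0,0]],[0,[0,0,0.08],[0,0,0]],[0,[0,0,0.11],[0,0,0]],[0,[0,0,0.11],[0,0,0]]]'
```

```text
clock: 5.7
tcp_pos: [0.5788, 0.1442, 0.1409]
tcp_rot: [[0.099, 0.995, 0.002], [0.995, -0.099, 0.001], [0.001, 0.002, -1.0]]
force: [1.6, -0.8, -0.4]
finger_gap: 0.267
grasp_force: 29.7
clock: 6.6
tcp_pos: [0.5804, 0.145, 0.2543]
tcp_rot: [[0.099, 0.995, 0.008], [0.995, -0.099, 0.003], [0.004, 0.008, -1.0]]
force: [0.4, 0.4, 0.3]
finger_gap: 0.503
grasp_force: 0.0
```

```bash
python3 -m crank '[[1,[-0.01,-0.05,0],[0,0,-5]],[1,[-0.02,-0.1,0],[0,0,-10]],[1,[-0.03,-0.15,0],[0,0,-15]],[1,[-0.04,-0.2,0],[0,0,-15]],[1,[-0.05,-0.25,0],[0,0,-15]],[1,[-0.0625,-0.305,0],[0,0,-15]],[1,[-0.0625,-0.305,0],[0,0,-15]],[1,[-0.0625,-0.305,0],[0,0,-15]],[1,[-0.0625,-0.305,0],[0,0,-15]]]'
python3 - <<'E'
from cell import eyes; import pickle
from h import *
c=eyes.read_camera("wrist"); pickle.dump(c,open('w3.pkl','wb')); v=c['frame'].max(2)
print('jar top pred',proj(c,[.516,-.161,.079]))
m=(v<48).astype(np.uint8); m[:, :225]=0; m[:,420:]=0; m[398:]=0
for k in cv2.findContours(m,0,2)[0]:
    if cv2.contourArea(k)>300: print(cv2.boundingRect(k),cv2.minEnclosingCircle(k))
t=eyes.read_camera("top"); cv2.imwrite('pics/t2.png',cv2.resize(np.vstack([t['frame'][200:270,140:310]]),None,fx=4,fy=4)); cv2.imwrite('pics/w3.png',np.hstack([c['frame'][:,200:440]]))
from cell import ctrl; print(ctrl.read_state()['tcp_pos'])
E
```

```text
clock: 7.5
tcp_pos: [0.516, -0.1594, 0.2496]
tcp_rot: [[0.352, 0.936, 0.0], [0.936, -0.352, 0.002], [0.002, -0.001, -1.0]]
force: [-0.3, 0.8, 0.1]
finger_gap: 1.0
grasp_force: 0.0
jar top pred [322.29232649 243.06471405]
(307, 370, 38, 28) ((325.5, 389.34210205078125), 20.02242088317871)
(311, 293, 30, 50) ((325.0, 317.4693908691406), 24.551088333129883)
(298, 212, 52, 55) ((323.0150146484375, 239.30250549316406), 27.596227645874023)
[ 0.51643534 -0.15836867  0.2498236 ]
```

View pics/t2.png

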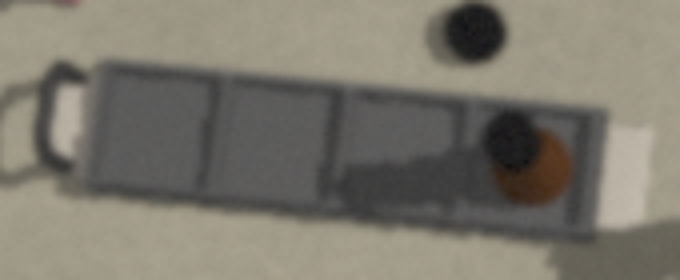

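View pics/w3.png

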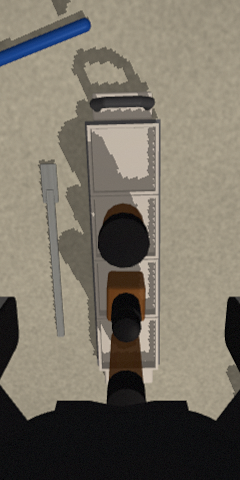

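The flask stands in its compartment, foot at crop (533,172). The jar cap at wrist (324,240) is 1–2 mm from where predicted. Going for the jar.

```bash
python3 -m crank '[[1,[0,-0.001,-0.04],[0,0,0]],[1,[0,-0.001,-0.08],[0,0,0]],[1,[0,-0.001,-0.11],[0,0,0]],[1,[0,-0.001,-0.13],[0,0,0]],[1,[0,-0.001,-0.13],[0,0,0]],[1,[0,-0.001,-0.13],[0,0,0]]]'
python3 -m crank '[[-1,[0,0,0],[0,0,0]],[-1,[0,0,0],[0,0,0]],[-1,[0,0,0],[0,0,0]],[-1,[0,0,0],[0,0,0]],[-1,[0,0,0],[0,0,0]],[-1,[0,0,0],[0,0,0]],[-1,[0,0,0],[0,0,0]],[-1,[0,0,0.02],[0,0,0]],[-1,[0,0,0.06],[0,0,0]],[-1,[0,0,0.1],[0,0,0]],[-1,[0,0,0.12],[0,0,0]],[-1,[0,0,0.12],[0,0,0]]]'
```

```text
clock: 8.2
tcp_pos: [0.5164, -0.1604, 0.1202]
tcp_rot: [[0.351, 0.936, 0.0], [0.936, -0.351, 0.001], [0.001, 0.0, -1.0]]
force: [0.3, -0.2, 0.8]
finger_gap: 1.004
grasp_force: 0.0
clock: 9.4
tcp_pos: [0.5172, -0.1624, 0.2429]
tcp_rot: [[0.354, 0.935, 0.006], [0.935, -0.354, -0.001], [0.001, 0.006, -1.0]]
force: [-0.3, 0.2, -1.8]
finger_gap: 0.433
grasp_force: 30.6
```

```bash
python3 -m crank '[[-1,[0.01,0.05,0],[0,0,3]],[-1,[0.02,0.1,0],[0,0,6]],[-1,[0.03,0.15,0],[0,0,9]],[-1,[0.04,0.2,0],[0,0,12]],[-1,[0.05,0.25,0],[0,0,15]],[-1,[0.058,0.3,0],[0,0,15]],[-1,[0.067,0.345,0],[0,0,15]],[-1,[0.067,0.361,0],[0,0,15]],[-1,[0.067,0.361,0],[0,0,15]],[-1,[0.067,0.361,0],[0,0,15]],[-1,[0.067,0.361,0],[0,0,15]]]'
python3 -m crank '[[-1,[0,0,-0.04],[0,0,0]],[-1,[0,0,-0.08],[0,0,0]],[-1,[0,0,-0.105],[0,0,0]],[-1,[0,0,-0.112],[0,0,0]],[-1,[0,0,-0.116],[0,0,0]],[-1,[0,0,-0.119],[0,0,0]],[-1,[0,0,-0.12],[0,0,0]],[-1,[0,0,-0.12],[0,0,0]],[-1,[0,0,-0.12],[0,0,0]]]'
```

```text
clock: 10.5
tcp_pos: [0.5827, 0.1961, 0.2391]
tcp_rot: [[0.102, 0.995, -0.001], [0.995, -0.102, -0.003], [-0.003, -0.001, -1.0]]
force: [-0.5, -0.1, -1.7]
finger_gap: 0.439
grasp_force: 30.5
clock: 11.4
tcp_pos: [0.5834, 0.1992, 0.1209]
tcp_rot: [[0.099, 0.995, 0.002], [0.995, -0.099, 0.001], [0.001, 0.002, -1.0]]
force: [1.1, -0.7, 1.8]
finger_gap: 0.435
grasp_force: 30.7
```

```bash
python3 -m crank '[[0.5,[0,0,0],[0,0,0]],[0.5,[0,0,0],[0,0,0]],[0.5,[0,0,0],[0,0,0]],[0.5,[0,0,0],[0,0,0]],[0.5,[0,0,0],[0,0,0]],[0.5,[0,0,0.04],[0,0,0]],[0.5,[0,0,0.08],[0,0,0]],[0.5,[0,0,0.12],[0,0,0]],[0.5,[0,0,0.12],[0,0,0]],[0.5,[0,0,0.12],[0,0,0]]]'
```

```text
clock: 12.4
tcp_pos: [0.5831, 0.199, 0.2409]
tcp_rot: [[0.099, 0.995, 0.002], [0.995, -0.099, 0.001], [0.001, 0.002, -1.0]]
force: [-0.0, -0.4, -0.9]
finger_gap: 0.748
grasp_force: 0.0
```

```bash
python3 -m crank '[[1,[-0.01,-0.05,0],[0,0,-5]],[1,[-0.02,-0.1,0],[0,0,-10]],[1,[-0.03,-0.15,0],[0,0,-15]],[1,[-0.04,-0.2,0],[0,0,-15]],[1,[-0.05,-0.25,0],[0,0,-15]],[1,[-0.06,-0.3,0],[0,0,-15]],[1,[-0.07,-0.35,0],[0,0,-15]],[1,[-0.08,-0.4,0],[0,0,-15]],[1,[-0.087,-0.418,0],[0,0,-15]],[1,[-0.087,-0.418,0],[0,0,-15]],[1,[-0.087,-0.418,0],[0,0,-15]],[1,[-0.087,-0.418,0],[0,0,-15]]]'
python3 - <<'E'
from cell import eyes,ctrl; import pickle
from h import *
c=eyes.read_camera("wrist"); v=c['frame'].max(2)
print('pred bulb top',proj(c,[.496,-.218,.093]))
m=(v<48).astype(np.uint8); m[:, :225]=0; m[:,420:]=0; m[398:]=0
for k in cv2.findContours(m,0,2)[0]:
    if cv2.contourArea(k)>300: print(cv2.boundingRect(k),cv2.minEnclosingCircle(k))
t=eyes.read_camera("top")
cv2.imwrite('pics/v3.png',np.hstack([c['frame'][:,200:440],cv2.resize(t['frame'][190:310,140:270],None,fx=4,fy=4)])); print(ctrl.read_state()['tcp_pos'])
E
```

```text
clock: 13.6
tcp_pos: [0.4959, -0.2173, 0.2392]
tcp_rot: [[0.351, 0.936, -0.001], [0.936, -0.351, 0.002], [0.001, -0.001, -1.0]]
force: [0.9, 0.2, -0.3]
finger_gap: 1.001
grasp_force: 0.0
pred bulb top [322.30050616 252.38277202]
(303, 305, 43, 54) ((324.0, 331.5), 26.669370651245117)
(308, 224, 33, 45) ((324.0, 246.0), 22.0908203125)
[ 0.49619766 -0.21717122  0.23958104]
```

View pics/v3.png

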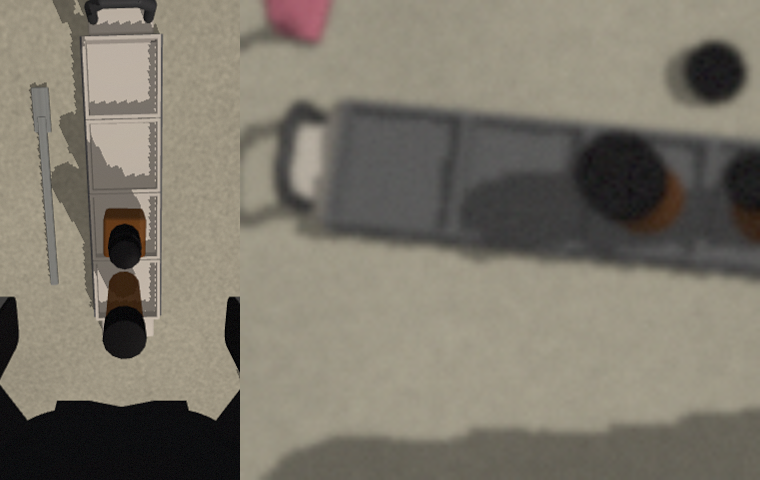

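The dropper bulb (324,253) matches the prediction and the jar stands in its compartment. Picking the dropper.

```bash
python3 -m crank '[[1,[0,-0.001,-0.04],[0,0,0]],[1,[0,-0.001,-0.08],[0,0,0]],[1,[0,-0.001,-0.1],[0,0,0]],[1,[0,-0.001,-0.111],[0,0,0]],[1,[0,-0.001,-0.111],[0,0,0]],[1,[0,-0.001,-0.111],[0,0,0]]]'
python3 -m crank '[[-1,[0,0,0],[0,0,0]],[-1,[0,0,0],[0,0,0]],[-1,[0,0,0],[0,0,0]],[-1,[0,0,0],[0,0,0]],[-1,[0,0,0],[0,0,0]],[-1,[0,0,0],[0,0,0]],[-1,[0,0,0],[0,0,0]],[-1,[0,0,0],[0,0,0]],[-1,[0,0,0.02],[0,0,0]],[-1,[0,0,0.06],[0,0,0]],[-1,[0,0,0.1],[0,0,0]],[-1,[0,0,0.12],[0,0,0]]]'
```

```text
clock: 14.3
tcp_pos: [0.4965, -0.2196, 0.1297]
tcp_rot: [[0.352, 0.936, 0.001], [0.936, -0.352, -0.0], [0.0, 0.001, -1.0]]
force: [-0.1, 0.0, 0.4]
finger_gap: 1.0
grasp_force: 0.0
clock: 15.5
tcp_pos: [0.4965, -0.2201, 0.2515]
tcp_rot: [[0.353, 0.936, 0.003], [0.936, -0.353, -0.001], [0.0, 0.003, -1.0]]
force: [0.1, -0.2, -1.1]
finger_gap: 0.268
grasp_force: 29.8
```

```bash
python3 -m crank '[[-1,[0.01,0.05,0],[0,0,3]],[-1,[0.02,0.1,0],[0,0,6]],[-1,[0.03,0.15,0],[0,0,9]],[-1,[0.04,0.2,0],[0,0,12]],[-1,[0.05,0.25,0],[0,0,15]],[-1,[0.06,0.3,0],[0,0,15]],[-1,[0.07,0.35,0],[0,0,15]],[-1,[0.08,0.4,0],[0,0,15]],[-1,[0.088,0.45,0],[0,0,15]],[-1,[0.0925,0.477,0],[0,0,15]],[-1,[0.0925,0.477,0],[0,0,15]],[-1,[0.0925,0.477,0],[0,0,15]]]'
python3 -m crank '[[-1,[0,0,0],[0,0,0]],[-1,[0,0,-0.04],[0,0,0]],[-1,[0,0,-0.08],[0,0,0]],[-1,[0,0,-0.105],[0,0,0]],[-1,[0,0,-0.112],[0,0,0]],[-1,[0,0,-0.116],[0,0,0]],[-1,[0,0,-0.119],[0,0,0]],[-1,[0,0,-0.12],[0,0,0]],[-1,[0,0,-0.12],[0,0,0]],[-1,[0,0,-0.12],[0,0,0]]]'
```

```text
clock: 16.7
tcp_pos: [0.5874, 0.2578, 0.248]
tcp_rot: [[0.097, 0.995, -0.002], [0.995, -0.097, -0.001], [-0.001, -0.002, -1.0]]
force: [0.2, -1.2, -1.1]
finger_gap: 0.268
grasp_force: 29.8
clock: 17.7
tcp_pos: [0.5887, 0.2572, 0.1298]
tcp_rot: [[0.099, 0.995, 0.001], [0.995, -0.099, 0.001], [0.001, 0.001, -1.0]]
force: [0.2, 0.4, -0.9]
finger_gap: 0.27
grasp_force: 29.8
```

```bash
python3 -m crank '[[0.1,[0,0,0],[0,0,0]],[0.1,[0,0,0],[0,0,0]],[0.1,[0,0,0],[0,0,0]],[0.1,[0,0,0],[0,0,0]],[0.1,[0,0,0],[0,0,0]],[0.1,[0,0,0.04],[0,0,0]],[0.1,[0,0,0.08],[0,0,0]],[0.1,[0,0,0.12],[0,0,0]],[0.1,[0,0,0.12],[0,0,0]],[0.1,[0,0,0.12],[0,0,0]]]'
```

```text
clock: 18.7
tcp_pos: [0.5886, 0.2571, 0.25]
tcp_rot: [[0.099, 0.995, 0.002], [0.995, -0.099, 0.001], [0.001, 0.002, -1.0]]
force: [-0.6, 0.1, 0.1]
finger_gap: 0.547
grasp_force: 0.0
```

```bash
python3 -m crank '[[1,[-0.01,-0.048,0],[0,0,-5]],[1,[-0.02,-0.096,0],[0,0,-10]],[1,[-0.03,-0.144,0],[0,0,-15]],[1,[-0.04,-0.192,0],[0,0,-15]],[1,[-0.05,-0.24,0],[0,0,-15]],[1,[-0.06,-0.288,0],[0,0,-15]],[1,[-0.07,-0.336,0],[0,0,-15]],[1,[-0.08,-0.384,0],[0,0,-15]],[1,[-0.09,-0.432,0],[0,0,-15]],[1,[-0.1,-0.48,0],[0,0,-15]],[1,[-0.1115,-0.528,0],[0,0,-15]],[1,[-0.1115,-0.528,0],[0,0,-15]]]'
python3 -m crank '[[1,[0,0,0],[0,0,0]],[1,[0,0,0],[0,0,0]],[1,[0,0,0],[0,0,0]]]'
python3 - <<'E'
from cell import eyes,ctrl; import pickle
from h import *
c=eyes.read_camera("wrist"); v=c['frame'].max(2)
print('pred tube top',proj(c,[.477,-.271,.103]))
m=(v<48).astype(np.uint8); m[:, :225]=0; m[:,420:]=0; m[398:]=0
for k in cv2.findContours(m,0,2)[0]:
    if cv2.contourArea(k)>300: print(cv2.boundingRect(k))
t=eyes.read_camera("top")
cv2.imwrite('pics/v4.png',np.hstack([c['frame'][:,200:440],cv2.resize(t['frame'][190:310,140:270],None,fx=4,fy=4)])); print(ctrl.read_state()['tcp_pos'])
E
```

```text
clock: 19.9
tcp_pos: [0.4719, -0.2802, 0.2467]
tcp_rot: [[0.367, 0.93, -0.006], [0.93, -0.367, -0.004], [-0.006, -0.004, -1.0]]
force: [-0.1, -0.7, -0.5]
finger_gap: 1.001
grasp_force: 0.0
clock: 20.2
tcp_pos: [0.4773, -0.2689, 0.2485]
tcp_rot: [[0.35, 0.937, -0.0], [0.937, -0.35, 0.001], [0.001, -0.001, -1.0]]
force: [0.8, 0.8, 0.9]
finger_gap: 1.002
grasp_force: 0.0
pred tube top [322.40355357 254.66601776]
(301, 227, 45, 51)
[ 0.477279   -0.26938073  0.24880019]
```

View pics/v4.png

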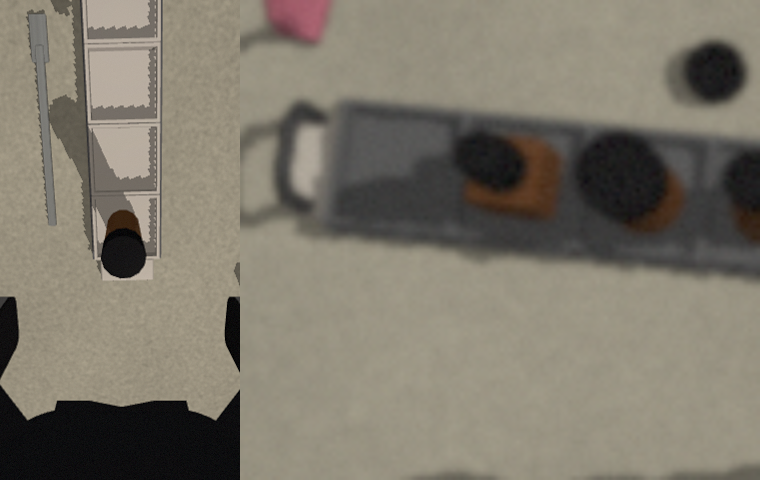

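The tube top (323,255) is as predicted, and the dropper stands in its compartment. Picking the tube.

```bash
python3 -m crank '[[1,[0,-0.001,-0.04],[0,0,0]],[1,[0,-0.001,-0.08],[0,0,0]],[1,[0,-0.001,-0.1],[0,0,0]],[1,[0,-0.001,-0.113],[0,0,0]],[1,[0,-0.001,-0.113],[0,0,0]],[1,[0,-0.001,-0.113],[0,0,0]]]'
python3 -m crank '[[-1,[0,0,0],[0,0,0]],[-1,[0,0,0],[0,0,0]],[-1,[0,0,0],[0,0,0]],[-1,[0,0,0],[0,0,0]],[-1,[0,0,0],[0,0,0]],[-1,[0,0,0],[0,0,0]],[-1,[0,0,0],[0,0,0]],[-1,[0,0,0],[0,0,0]],[-1,[0,0,0.02],[0,0,0]],[-1,[0,0,0.06],[0,0,0]],[-1,[0,0,0.1],[0,0,0]],[-1,[0,0,0.12],[0,0,0]]]'
```

```text
clock: 20.9
tcp_pos: [0.4774, -0.2718, 0.1366]
tcp_rot: [[0.353, 0.936, 0.001], [0.936, -0.353, -0.0], [0.0, 0.001, -1.0]]
force: [-0.3, 0.1, 0.3]
finger_gap: 0.998
grasp_force: 0.0
clock: 22.1
tcp_pos: [0.4777, -0.2722, 0.2587]
tcp_rot: [[0.353, 0.936, 0.004], [0.936, -0.353, -0.001], [0.0, 0.004, -1.0]]
force: [0.8, 0.5, -0.3]
finger_gap: 0.344
grasp_force: 29.8
```

```bash
python3 -m crank '[[-1,[0.01,0.047,0],[0,0,3]],[-1,[0.02,0.094,0],[0,0,6]],[-1,[0.03,0.141,0],[0,0,9]],[-1,[0.04,0.188,0],[0,0,12]],[-1,[0.05,0.235,0],[0,0,15]],[-1,[0.06,0.282,0],[0,0,15]],[-1,[0.07,0.33,0],[0,0,15]],[-1,[0.08,0.378,0],[0,0,15]],[-1,[0.09,0.426,0],[0,0,15]],[-1,[0.1,0.474,0],[0,0,15]],[-1,[0.108,0.522,0],[0,0,15]],[-1,[0.117,0.57,0],[0,0,15]]]'
python3 -m crank '[[-1,[0,0.017,0],[0,0,0]],[-1,[0,0.017,0],[0,0,0]],[-1,[0,0.017,0],[0,0,0]],[-1,[0,0.017,-0.04],[0,0,0]],[-1,[0,0.017,-0.08],[0,0,0]],[-1,[0,0.017,-0.105],[0,0,0]],[-1,[0,0.017,-0.112],[0,0,0]],[-1,[0,0.017,-0.116],[0,0,0]],[-1,[0,0.017,-0.119],[0,0,0]],[-1,[0,0.017,-0.12],[0,0,0]],[-1,[0,0.017,-0.12],[0,0,0]],[-1,[0,0.017,-0.12],[0,0,0]]]'
```

```text
clock: 23.3
tcp_pos: [0.5935, 0.2997, 0.2554]
tcp_rot: [[0.099, 0.995, -0.001], [0.995, -0.099, -0.001], [-0.001, -0.001, -1.0]]
force: [1.4, 0.2, -1.4]
finger_gap: 0.348
grasp_force: 29.9
clock: 24.5
tcp_pos: [0.5941, 0.3153, 0.1369]
tcp_rot: [[0.099, 0.995, 0.001], [0.995, -0.099, 0.001], [0.001, 0.001, -1.0]]
force: [-0.2, -0.0, -1.5]
finger_gap: 0.339
grasp_force: 29.9
```

```bash
python3 -m crank '[[0.3,[0,0,0],[0,0,0]],[0.3,[0,0,0],[0,0,0]],[0.3,[0,0,0],[0,0,0]],[0.3,[0,0,0],[0,0,0]],[0.3,[0,0,0],[0,0,0]],[0.3,[0,0,0.04],[0,0,0]],[0.3,[0,0,0.08],[0,0,0]],[0.3,[0,0,0.12],[0,0,0]],[0.3,[0,0,0.12],[0,0,0]],[0.3,[0,-0.05,0.14],[0,0,0]],[0.3,[0,-0.1,0.14],[0,0,0]],[0.3,[0,-0.15,0.14],[0,0,0]]]'
python3 -m crank '[[0.3,[-0.01,-0.05,0],[0,0,0]],[0.3,[-0.02,-0.1,0],[0,0,0]],[0.3,[-0.02,-0.1,0],[0,0,0]],[0.3,[-0.02,-0.1,0],[0,0,0]],[0.3,[-0.02,-0.1,0],[0,0,0]]]'
python3 - <<'E'
from cell import eyes
from h import *
c=eyes.read_camera("wrist"); t=eyes.read_camera("top"); s=eyes.read_camera("scene")
a=cv2.resize(t['frame'][195:275,140:310],(510,240)); b=cv2.resize(s['frame'][180:350,310:490],(254,240))
cv2.imwrite('pics/v5.png',np.vstack([np.hstack([a,b]),np.hstack([c['frame'][0:320,100:540],np.zeros((320,324,3),np.uint8)])]))
E
```

```text
clock: 25.7
tcp_pos: [0.5937, 0.1673, 0.2761]
tcp_rot: [[0.098, 0.995, 0.001], [0.995, -0.098, -0.0], [0.0, 0.001, -1.0]]
force: [1.0, -0.5, 0.5]
finger_gap: 0.651
grasp_force: 0.0
clock: 26.2
tcp_pos: [0.5739, 0.0702, 0.2759]
tcp_rot: [[0.098, 0.995, 0.0], [0.995, -0.098, 0.002], [0.002, 0.0, -1.0]]
force: [0.9, 0.8, -0.3]
finger_gap: 0.65
grasp_force: 0.0
```

View pics/v5.png

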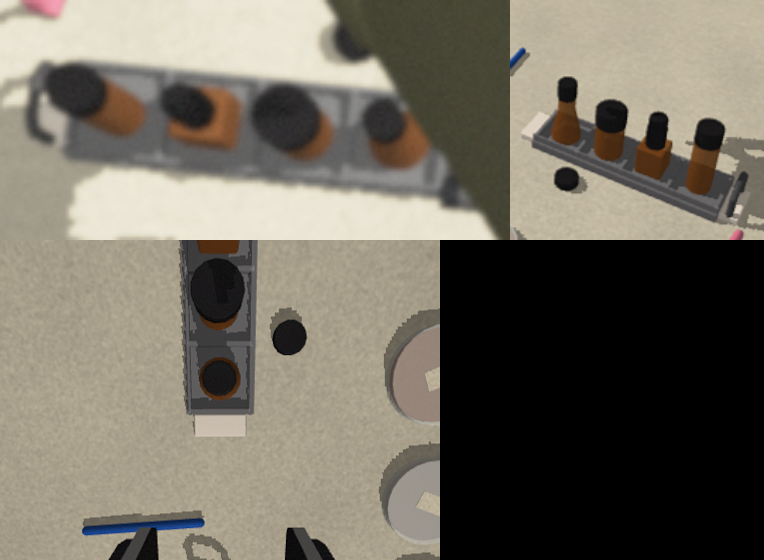

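All four bottles stand upright in their own compartments: flask, jar, dropper, then the tube next to the arch. The flask is at wrist crop (219,378), within about 2 mm of its compartment's centre. The arm is clear, so I'm handing in.

```bash
python3 -c "
from cell import ctrl; print(ctrl.close_job())"
```

```text
the job is handed in; nothing more can be done
None
```

I moved the four bottles to the new rack in reverse order (tube next to the arch, then dropper, jar and flask) and handed the job in at about 26 s; the last pictures showed each upright in its own compartment, but no verdict was returned.

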